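Cap two look-alike centrifuge tubes in a slanted rack

TASK

Get the two tubes in the slanted green rack ready for the centrifuge: lift the funnel out of the left tube and stand it upright in the glass beaker, then push a cap fully home on each tube. The tubes look alike but one is slightly thicker, so try which cap belongs where: the blue cap goes only onto the thinner tube, the orange one is for the thicker. Leave the green microtube rack and the amber bottle where they stand, and do not knock the beaker over.

Things in the scene. Friction and masses are not known exactly. Their poses are not given: they have to be found in the camera images.
- rack: fixed slanted rack: green box 250 mm long (along its y), deck 110 mm deep, in an aluminium cradle, origin under the cradle. Holds two firmly fixed frosted tubes of equal length and equal 32 mm bore (open 50 mm deep), rims chamfered; one is 40 mm in outer diameter, the other 45 mm. Which of them is left or right changes from start to start and is not told
- mouth_left (a point): centre of the rim of the left tube (seen from the robot). z points out of the mouth along the tube's axis, which leans 30 degrees from vertical towards the robot's side; y is level, along the rack, from the right tube to the left one. The tube stands 55 mm out of the deck, its mouth about 138 mm above the bench
- mouth_right (a point): centre of the rim of the right tube, 120 mm from the left one along the rack; same axes, same height. It is open at the start
- cap_blue_center (a point): blue cap, centre half-way up; z up. Round skirt 56 mm across, 30 mm tall, open below; on it a wing grip 20 mm thick (y), 44 mm long (x), 38 mm tall. In all 68 mm tall, about 70 g. Bore 42 mm, 24 mm deep: slides over the 40 mm tube, stops 3 to 5 mm down on the 45 mm one. Fully home, the centre is 10 mm above the mouth along the tube's axis
- cap_orange_center (a point): orange cap, centre half-way up; outside exactly like the blue cap, but its bore is 47 mm, 24 mm deep: it slides over the 45 mm tube and also drops loosely over the 40 mm one. Fully home, the centre is 10 mm above the mouth
- pad: fixed pale blue pad, 270 x 140 x 4 mm, long side along its x, origin under its centre. At the start both caps stand on it, open side down, about 140 mm apart along x, wing grips along x to within 0.5 rad; which cap is nearer the robot changes
- funnel_center (a point): white funnel, point on its axis 45 mm from either end; z points to the wide end. Stem 26 mm across and 45 mm long, a 12 mm cone, then a straight collar 58 mm across and 33 mm tall with the open top; about 50 g. It stands loose in the left tube, cone on the rim, stem in the bore, centre about 3 mm below the mouth. Stood in the beaker, the centre is about 6 mm below the beaker's rim
- beaker_rim (a point): small glass beaker, centre of its rim, 75 mm above the bench; z up. 48 mm across outside, 42 mm inside, 150 g, loose, empty
- microrack: bystander: green microtube rack, 125 x 85 x 50 mm, origin under its centre, loose
- bottle: bystander: amber bottle with white cap, 70 mm across, 130 mm tall, origin under its centre, loose
Not all that is in view belongs to the job. There is more than one size of the part that bears cap_orange_center; the job needs the largest.

How it is judged:
On the way, in this order (a step that is already met when the one before it is completed fails the run):
1. the funnel is out of the left tube, clear of its mouth (distance between funnel_center and mouth_left above 0.07 m), for 0.1 s.
2. both caps are fully home, one on each tube (((x of cap_blue_center in the frame of mouth_left between -0.005 and 0.005 m and y of cap_blue_center in the frame of mouth_left between -0.005 and 0.005 m and z of cap_blue_center in the frame of mouth_left between 0.006 and 0.013 m and angle between the z axis of cap_blue_center and the z axis of mouth_left, either way round below 0.12 rad and x of cap_orange_center in the frame of mouth_right between -0.005 and 0.005 m and y of cap_orange_center in the frame of mouth_right between -0.005 and 0.005 m and z of cap_orange_center in the frame of mouth_right between 0.006 and 0.013 m and angle between the z axis of cap_orange_center and the z axis of mouth_right, either way round below 0.12 rad) or (x of cap_blue_center in the frame of mouth_right between -0.005 and 0.005 m and y of cap_blue_center in the frame of mouth_right between -0.005 and 0.005 m and z of cap_blue_center in the frame of mouth_right between 0.006 and 0.013 m and angle between the z axis of cap_blue_center and the z axis of mouth_right, either way round below 0.12 rad and x of cap_orange_center in the frame of mouth_left between -0.005 and 0.005 m and y of cap_orange_center in the frame of mouth_left between -0.005 and 0.005 m and z of cap_orange_center in the frame of mouth_left between 0.006 and 0.013 m and angle between the z axis of cap_orange_center and the z axis of mouth_left, either way round below 0.12 rad))), for 0.2 s.
At the end, for the whole second after the job is handed in: Each tube carries one cap fully home (cap centre within 5 mm of the tube's axis, 6 to 13 mm above the mouth, axes within 0.12 rad), and the funnel stands stem down in the upright beaker (axes within 12 mm, funnel leaning under 0.25 rad, beaker under 0.1 rad), all released and at rest (((x of cap_blue_center in the frame of mouth_left between -0.005 and 0.005 m and y of cap_blue_center in the frame of mouth_left between -0.005 and 0.005 m and z of cap_blue_center in the frame of mouth_left between 0.006 and 0.013 m and angle between the z axis of cap_blue_center and the z axis of mouth_left, either way round below 0.12 rad and x of cap_orange_center in the frame of mouth_right between -0.005 and 0.005 m and y of cap_orange_center in the frame of mouth_right between -0.005 and 0.005 m and z of cap_orange_center in the frame of mouth_right between 0.006 and 0.013 m and angle between the z axis of cap_orange_center and the z axis of mouth_right, either way round below 0.12 rad) or (x of cap_blue_center in the frame of mouth_right between -0.005 and 0.005 m and y of cap_blue_center in the frame of mouth_right between -0.005 and 0.005 m and z of cap_blue_center in the frame of mouth_right between 0.006 and 0.013 m and angle between the z axis of cap_blue_center and the z axis of mouth_right, either way round below 0.12 rad and x of cap_orange_center in the frame of mouth_left between -0.005 and 0.005 m and y of cap_orange_center in the frame of mouth_left between -0.005 and 0.005 m and z of cap_orange_center in the frame of mouth_left between 0.006 and 0.013 m and angle between the z axis of cap_orange_center and the z axis of mouth_left, either way round below 0.12 rad)) and horizontal distance between funnel_center and beaker_rim below 0.012 m and z of funnel_center in the frame of beaker_rim between -0.014 and 0.004 m and angle between funnel_center's own z axis and vertical below 0.25 rad and angle between beaker_rim's own z axis and vertical below 0.1 rad and linear speed of each of funnel, cap_blue, cap_orange below 0.02 m/s); the robot touches nothing.
It fails at once if the microtube rack is shifted by more than 30 mm (distance of microrack from where it was at the start of the episode above 0.03 m).
It fails at once if the amber bottle is shifted by more than 30 mm (distance of bottle from where it was at the start of the episode above 0.03 m).
It fails at once if the beaker is knocked over (angle between beaker_rim's own z axis and vertical above 0.6 rad).
It also fails if it takes over 67 s, if anything falls off the work surface, if the arm or the gripper's body presses on something with over 40 N, if the wrist force passes 120 N, or if a joint passes its speed limit or range.

ROBOT

A 7-joint arm with a two-finger parallel gripper is mounted at the origin on the work surface. World frame = base frame: x ahead of the robot, y to its left, z up, the work surface at z = 0. Lengths are in m, angles in rad, forces in N, time in s.
With the tool pointing down it reaches from about 0.4 to 0.875 m from the base axis. Payload 4.4 kg.
Tool frame: the origin (TCP) lies between the finger pads; the fingertips stand r.tcp_to_tips ahead of it and the grasp point (between the pads) is the TCP (r.tcp_to_tips is the distance from the TCP to the fingertips, in m); x points along the fingers, z is the direction in which the jaws open and shut, and the axes are right-handed (so a half turn about x gives the same grasp; the last joint's range is limited). The gripper opens to 85 mm and grips with 20 to 120 N. Pads are 22 mm wide; open, the fingers measure 114 mm over their backs; the gripper's body (76 mm by 85 mm) begins 54 mm behind the grasp point. The pads swing forward as they close: fully open they stand 13 mm farther back than shut.
Start: joints at [-1.411, 0.628, 0.038, 1.517, -0.027, 0.996, -0.02], TCP at [0.146, 0.634, 0.25] pointing down, gripper open.
Joint ranges: [-3.06, 3.06], [-0.37, 2.12], [-1.25, 1.32], [0.18, 2.47], [-1.1, 4.24], [0.23, 1.98], [-2.94, 2.94]. Speed limits (rad/s): [2.57, 2.57, 3.14, 3.14, 3.14, 3.14, 3.14].

INTERFACE

Orientations are given as a unit quaternion [x, y, z, w].
In Python, from station import readout, viewer, ticket, recognise, cut_out, spot_point, r gives the robot as it stands.
- The arm moves only by the shell command python3 -m crank 'ROWS' [FORCE]. ROWS is text: rows parted by semicolons, each of 7 numbers parted by spaces: the shift along the world's x, y, z in units of 50 mm (1.0 is 50 mm), then the turn, a rotation vector about the world's x, y, z in units of 8 degrees (1.0 is 8 degrees), then the opening, from 0 (shut) to 1 (fully open). A call has 1 to 8 rows; each row shifts and turns the commanded pose from where the row before left it; what a row does not reach is not made up. A row lasts 1/10 s, in which the tool goes at most 50 mm and 8.59 degrees, less where a joint would pass 70% of its speed; a pose out of reach is approached as far as the arm can. A call is refused whole if a number of a shift passes 1 or a number of a turn 1, either way. A call with a gripper value outside its range is refused whole. The fingers move at their own pace and stop on an object; FORCE is the grip in N (left out, the last holds). Time passes only in rows, so rows that do not move let the fingers close. It gives the time, the measured TCP pose, the force and the opening at its end, in the units of the state.
- readout.state(): the state, without advancing time (a new reading comes with each control period).
- viewer.read_camera(name): name is "scene" or "top" or "wrist"; returns (picture, depth): 400x640x3 uint8, red, green, blue; 400x640 float32, m along the optical axis (not along the pixel's ray), 0 where there is no reading.
- viewer.calibration(name): a dict with "camera_matrix" (3x3 intrinsics, pixels), "R" (3x3) and "t" (3): a world point X has camera coordinates R X + t; the wrist camera has in their place "hand_eye" (4x4, takes a point from camera to tool coordinates, whose origin is the TCP and whose axes are the tool frame's). Camera axes: x right, y down, z forward; pixel columns grow to the right and rows downward; lengths in m; the calibration is good to about 2 mm. A picture is of the moment at which its call begins: read the wrist's pose just before it. calibration takes no time and is no camera call.
- ticket.close_job(): hands the job in, once; it reports no verdict.
Trained networks look in the newest picture that a camera, given by its name, has taken for a name from the list of things; names that differ only in an ending like _2 or _b are one class to them, and where a whole thing is asked for, a point or a joint stands for the part that bears it (a point fixed in the world has none). Each returns a list of dicts, best first, with "conf" (0 to 1); they miss things now and then, are a little off and sometimes report something else, mostly with a low value. They report only what shows in the picture. A call takes as long as a camera call. They do not tell look-alikes from the thing itself.
- recognise(camera, query): "centre" ([x, y, z] in m, in world coordinates, good to about 4 mm: the middle of the surface that is visible of it).
- cut_out(camera, query): "pixels" (400x640 bool, what is visible of it).
- spot_point(camera, query): "centre" ([x, y, z] in m, in world coordinates, good to about 4 mm: a listed point, or the origin of a listed thing).
The state is a dict: "clock": time; "qpos": joint angles; "joint_velocities": joint speeds; "joint_efforts": joint torques, N m; "tcp_pos": TCP position; "tcp_rot": TCP orientation; "contact_force": force on the tool from outside, world axes, zero at the start; "moment": the same for the moment, N m; "opening": opening from 0.0 (shut) to 1.0 (fully open).
Only numpy, scipy, OpenCV 4.12 (cv2) and the standard library are available. Lean on these libraries where they do the work, as an engineer would, in place of code of your own. Each camera call takes 0.05 s, during which the arm holds its last target. There are 200 camera calls.

## Working session

There is one attempt and no reset: what is moved stays moved. The work goes in short steps, Python scripts to look and compute and a shell command to move; the robot and the scene stay as the last step left them, time stands still between calls to the robot, and variables do not carry over. Pictures are saved under pics/ and viewed, about 8 in all and at most 12, crops included, and the job is handed in when it is done.

```bash
ls; mkdir -p pics
cat > h.py <<'E'
import numpy as np, cv2
from station import readout, viewer, ticket, recognise, cut_out, spot_point, r
from scipy.spatial.transform import Rotation as R
def snap(cam,fn=None):
    s=readout.state(); p,d=viewer.read_camera(cam)
    if fn: cv2.imwrite('pics/'+fn,p[:,:,::-1])
    return s,p,d
def cloud(cam,d,s=None):
    c=viewer.calibration(cam);K=np.array(c['camera_matrix'])
    v,u=np.mgrid[0:400,0:640]
    P=np.stack([(u-K[0,2])/K[0,0]*d,(v-K[1,2])/K[1,1]*d,d],-1)
    if 'R' in c: return (P-np.array(c['t']))@np.array(c['R'])
    H=np.array(c['hand_eye']);P=P@H[:3,:3].T+H[:3,3]
    return P@R.from_quat(s['tcp_rot']).as_matrix().T+np.array(s['tcp_pos'])
E
python3 - <<'E'
from h import *
s,p,d=snap('top','top.png');s2,p2,d2=snap('scene','scene.png')
im=np.vstack([p,p2]);cv2.imwrite('pics/both.png',cv2.resize(im,None,fx=.75,fy=.75)[:,:,::-1])
print(r.tcp_to_tips,s['tcp_rot'],s['opening'],s['contact_force'])
for q in ['mouth_left','mouth_right','cap_blue_center','cap_orange_center','funnel_center','beaker_rim','rack','pad','microrack','bottle']:
  for c in ['top','scene']:
    print(q,c,[(np.round(o['centre'],3).tolist(),round(o['conf'],2)) for o in spot_point(c,q)][:4])
E
```

```text
pics
0.019 [-0.44092693  0.55364813  0.4400828   0.55261589] 0.9996748563129587 [ 0.55824972 -0.02403021  0.63366402]
mouth_left top []
mouth_left scene [([0.531, 0.076, 0.138], 0.67)]
mouth_right top [([0.545, -0.046, 0.137], 0.67)]
mouth_right scene [([0.546, -0.04, 0.131], 0.68), ([0.455, -0.262, 0.073], 0.65)]
cap_blue_center top [([0.455, -0.262, 0.074], 0.67), ([0.399, 0.318, 0.038], 0.65), ([0.538, 0.303, 0.039], 0.33)]
cap_blue_center scene [([0.402, 0.314, 0.039], 0.65)]
cap_orange_center top [([0.542, 0.306, 0.038], 0.8), ([0.653, 0.3, 0.024], 0.74), ([0.52, 0.458, 0.022], 0.53)]
cap_orange_center scene [([0.537, 0.302, 0.043], 0.9), ([0.659, 0.303, 0.026], 0.56), ([0.524, 0.454, 0.024], 0.48)]
funnel_center top [([0.529, 0.075, 0.134], 0.97)]
funnel_center scene [([0.528, 0.072, 0.136], 0.78)]
beaker_rim top [([0.456, -0.263, 0.074], 0.63)]
beaker_rim scene [([0.456, -0.261, 0.076], 0.67), ([0.571, -0.393, -0.0], 0.2)]
rack top [([0.566, 0.015, 0.001], 0.91)]
rack scene [([0.539, 0.304, 0.04], 0.7), ([0.561, 0.022, 0.005], 0.6)]
pad top [([0.462, 0.306, -0.0], 0.78), ([0.545, -0.049, 0.137], 0.43)]
pad scene [([0.466, 0.306, 0.002], 0.68)]
microrack top [([0.569, -0.394, -0.002], 0.94)]
microrack scene [([0.569, -0.394, 0.003], 0.92)]
bottle top [([0.727, 0.208, -0.002], 0.64)]
bottle scene [([0.728, 0.208, 0.0], 0.61)]
```

View pics/both.png

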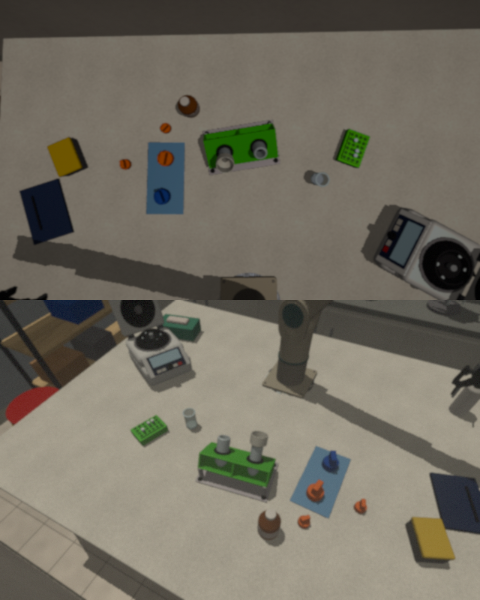

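The pictures show the funnel in the left tube (top view, about (225,157)) and the right tube open (260,150). The blue cap is nearer the robot at (162,196). The large orange cap is on the pad at (166,158), with two smaller orange decoys off the pad. The beaker is at (318,178). I'll work out the tool axes and the shift to a wrist view.

```bash
cat >> h.py <<'E'
YAW=0.125
def tilt_target(yaw,tilt,jaw=1):
    # approach dir leaning forward (away from robot) by tilt; jaws along rack y
    a=np.array([np.sin(tilt)*np.cos(yaw),np.sin(tilt)*np.sin(yaw),-np.cos(tilt)])
    z=jaw*np.array([-np.sin(yaw),np.cos(yaw),0]); return R.from_matrix(np.stack([a,np.cross(z,a),z],1))
def plan(pos,Rt):
    s=readout.state(); R0=R.from_quat(s['tcp_rot'])
    dp=(np.array(pos)-s['tcp_pos'])/.05; rv=(Rt*R0.inv()).as_rotvec()/np.radians(8)
    print('clock',round(s['clock'],2),'tcp',np.round(s['tcp_pos'],4),'F',np.round(s['contact_force'],1),'open',round(s['opening'],3))
    print('shift units',np.round(dp,2),'turn units',np.round(rv,2)); return dp,rv
E
python3 - <<'E'
from h import *
s=readout.state();print(R.from_quat(s['tcp_rot']).as_matrix().round(3)); print(np.array(viewer.calibration('wrist')['hand_eye']).round(3),viewer.calibration('wrist')['camera_matrix'])
for j in (1,-1): plan([0.44,0.31,0.33],tilt_target(0,0,j))
E
```

```text
[[-0.    -0.975  0.224]
 [ 0.     0.224  0.975]
 [-1.     0.     0.   ]]
[[-0.    -0.267  0.964 -0.124]
 [ 0.    -0.964 -0.267  0.068]
 [ 1.     0.     0.     0.   ]
 [ 0.     0.     0.     1.   ]] [[318.88354125   0.         317.72668252]
 [  0.         318.88354125 203.01542584]
 [  0.           0.           1.        ]]
clock 1.1 tcp [0.1455 0.6335 0.2503] F [-0.2  0.1 -0.2] open 0.996
shift units [ 5.89 -6.47  1.59] turn units [-0.   -0.    1.62]
clock 1.1 tcp [0.1455 0.6335 0.2503] F [-0.2  0.1 -0.2] open 0.996
shift units [ 5.89 -6.47  1.59] turn units [ -0.     0.   -20.88]
```

```bash
python3 -m crank '0.4 -0.8 0.8 0 0 0.2 1;0.8 -0.8 0.8 0 0 0.2 1;0.8 -0.8 0 0 0 0.2 1;0.8 -0.8 0 0 0 0.2 1;0.8 -0.8 0 0 0 0.2 1;0.8 -0.8 0 0 0 0.2 1;0.8 -0.8 0 0 0 0.2 1;0.7 -0.8 0 0 0 0.2 1' ; python3 -m crank '0 0 0 0 0 0 1;0 0 0 0 0 0 1'
python3 - <<'E'
from h import *
s,p,d=snap('wrist','w1.png')
for q in ['cap_blue_center','cap_orange_center']: print(q,[(np.round(o['centre'],3).tolist(),round(o['conf'],2)) for o in spot_point('wrist',q)][:4])
X=cloud('wrist',d,s)
hsv=cv2.cvtColor(p,cv2.COLOR_RGB2HSV)
for n,c in (('blue',[.40,.316]),('orange',[.54,.304])):
    m=(d>0)&(np.hypot(X[...,0]-c[0],X[...,1]-c[1])<.045)
    top=X[m&(X[...,2]>.066)&(X[...,2]<.08)]
    if len(top)<20: print(n,len(top));continue
    r_=cv2.minAreaRect((top[:,:2]*1000).astype(np.float32)); print(n,len(top),r_,np.median(top[:,2]))
plan([0.40,.316,.15],tilt_target(0,0))
E
```

```text
clock: 1.9
tcp_pos: [0.4022, 0.3555, 0.3128]
tcp_rot: [-0.5, 0.5, 0.5, 0.501]
contact_force: [0.8, 0.2, -0.3]
opening: 1.004
clock: 2.1
tcp_pos: [0.4018, 0.3557, 0.3127]
tcp_rot: [-0.498, 0.501, 0.498, 0.502]
contact_force: [-0.6, -0.1, -0.6]
opening: 1.001
cap_blue_center [([0.401, 0.315, 0.038], 0.75)]
cap_orange_center [([0.655, 0.307, 0.025], 0.8), ([0.541, 0.302, 0.035], 0.58), ([0.522, 0.454, 0.022], 0.55), ([0.404, 0.313, 0.037], 0.25)]
blue 648 ((400.5111999511719, 314.1805419921875), (44.08787536621094, 19.927783966064453), 21.46531867980957) 0.07259209591987384
orange 505 ((540.2022094726562, 302.20404052734375), (20.013530731201172, 44.28575897216797), 78.39762115478516) 0.07256413476379389
clock 2.25 tcp [0.3996 0.3583 0.3125] F [ 0.   0.4 -0.7] open 0.998
shift units [ 0.01 -0.85 -3.25] turn units [-0.01 -0.   -0.  ]
```

View pics/w1.png

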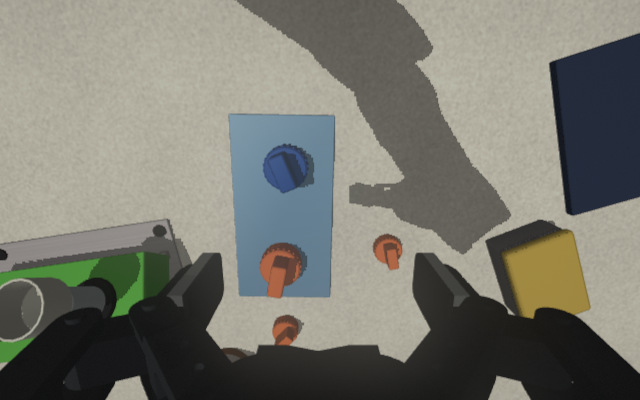

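Both caps are located: blue at (0.4005, 0.314) with its wing at +21°, orange at (0.540, 0.302) with its wing at −12°. In the picture they sit at (288,168) and (280,265). Next is a tilted pre-grasp over the funnel.

```bash
python3 -c "
from h import *
plan([.45,.064,.274],tilt_target(.125,np.radians(30)))"
python3 -m crank '0.1 -0.8 0 0 -0.5 0.1 1;0.1 -0.8 0 0 -0.5 0.1 1;0.2 -0.8 0 0 -0.5 0.1 1;0.2 -0.8 -0.2 0 -0.5 0.2 1;0.2 -0.8 -0.2 0 -0.5 0.1 1;0.1 -0.8 -0.2 0 -0.5 0.1 1;0.1 -0.6 -0.2 0 -0.4 0.2 1;0 -0.5 0 0 -0.3 0 1'
python3 -m crank '0 0 0 0 0 0 1;0 0 0 0 0 0 1'
python3 - <<'E'
from h import *
s,p,d=snap('wrist','w2.png')
for q in ['funnel_center','mouth_left','mouth_right']: print(q,[(np.round(o['centre'],4).tolist(),round(o['conf'],2)) for o in spot_point('wrist',q)][:4])
np.savez('w2.npz',p=p,d=d,X=cloud('wrist',d,s))
plan([.45,.064,.274],tilt_target(.125,np.radians(30)))
E
```

```text
clock 2.25 tcp [0.3996 0.3583 0.3125] F [ 0.   0.4 -0.7] open 0.998
shift units [ 1.01 -5.89 -0.77] turn units [ 0.23 -3.75  0.87]
clock: 3.05
tcp_pos: [0.4471, 0.0864, 0.2756]
tcp_rot: [0.629, -0.352, -0.395, -0.57]
contact_force: [0.5, -0.5, 0.4]
opening: 1.004
clock: 3.25
tcp_pos: [0.4478, 0.0859, 0.2762]
tcp_rot: [0.628, -0.353, -0.394, -0.571]
contact_force: [-0.9, 0.3, -0.1]
opening: 0.998
funnel_center [([0.5259, 0.0733, 0.1326], 0.58)]
mouth_left [([0.5305, 0.0705, 0.1407], 0.7)]
mouth_right [([0.548, -0.0462, 0.1384], 0.55)]
clock 3.45 tcp [0.4478 0.0878 0.2763] F [-0.2  0.7 -0.2] open 1.002
shift units [ 0.04 -0.48 -0.05] turn units [ 0.32 -0.46  0.21]
```

View pics/w2.png

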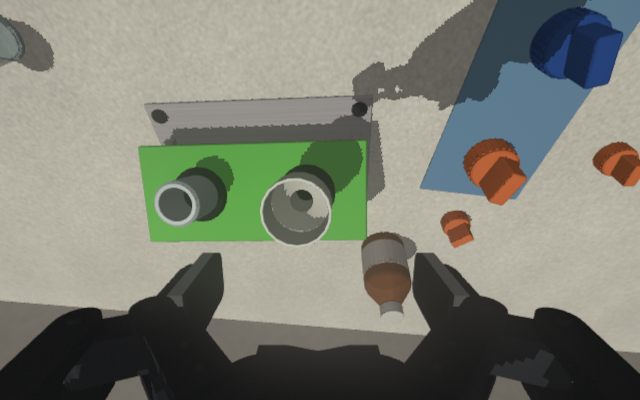

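The view shows the open right rim at (178,203) and the funnel mouth at (297,211). I'll fit the deck plane for the axis and both rims for their centres and diameter.

Run:
```python
from h import *
f=np.load('w2.npz');p,d,X=f['p'],f['d'],f['X']
hsv=cv2.cvtColor(p,cv2.COLOR_RGB2HSV)
g=(hsv[...,0]>50)&(hsv[...,0]<70)&(hsv[...,1]>180)&(d>0)
g[:130]=0;g[245:]=0;g[:,:130]=0;g[:,375:]=0
P=X[cv2.erode(g.astype(np.uint8),np.ones((5,5)))>0]
for _ in range(3):
    c=P.mean(0);n=np.linalg.svd(P-c,full_matrices=0)[2][2];n*=np.sign(n[2]);P=P[abs((P-c)@n)<.003]
yaw=np.arctan2(-n[1],-n[0]);print('n',n.round(4),'tilt',np.degrees(np.arccos(n[2])),'yaw',yaw,'deck h',c@n,len(P))
# yaw from deck edges
r_=[ ]
ey=np.array([-np.sin(yaw),np.cos(yaw),0]);ex=np.cross(ey,n)
q=np.stack([(P-c)@ex,(P-c)@ey],1)
print('deck rect',cv2.minAreaRect((q*1000).astype(np.float32)))
h=(X-c)@n
def rim(cen,lo,hi,rad):
    m=(d>0)&(np.linalg.norm(X-cen,axis=-1)<rad)&(h>lo)&(h<hi)
    Q=X[m];return np.stack([(Q-c)@ex,(Q-c)@ey,(Q-c)@n],1)*1000
def circ(Q):
    A=np.c_[2*Q[:,:2],np.ones(len(Q))];b=(Q[:,:2]**2).sum(1);s=np.linalg.lstsq(A,b,rcond=None)[0];return s[0],s[1],np.sqrt(s[2]+s[0]**2+s[1]**2)
for nm,cen,H in (('right',np.array([.547,-.045,.138]),.055),('funnel',np.array([.507,.073,.172]),.097)):
    Q=rim(cen,H-.006,H+.006,.05); top=np.percentile(Q[:,2],95); T=Q[Q[:,2]>top-2.5]
    hull=cv2.convexHull(T[:,:2].astype(np.float32))[:,0]
    cc,rr=cv2.minEnclosingCircle(T[:,:2].astype(np.float32)); a=circ(T);ho=circ(hull)
    w=c+ex*ho[0]/1e3+ey*ho[1]/1e3+n*top/1e3
    print(nm,len(T),'top',top.round(1),'fit',np.round(a,1),'enc',np.round(cc,1),round(rr,1),'hull',np.round(ho,1),'world',w.round(4))
np.savez('rack.npz',n=n,ex=ex,ey=ey,c=c)
```

```text
<stdin>:8: RuntimeWarning: Mean of empty slice.
  ret = um.true_divide(
Traceback (most recent call last):
IndexError: index 2 is out of bounds for axis 0 with size 0
```

```bash
cat > fit.py <<'E'
from h import *
f=np.load('w2.npz');p,d,X=f['p'],f['d'],f['X']
hsv=cv2.cvtColor(p,cv2.COLOR_RGB2HSV)
print(hsv[230,250],X[230,250].round(3))
g=(abs(hsv[...,0].astype(int)-int(hsv[230,250,0]))<8)&(hsv[...,1]>150)&(d>0)
g[:130]=0;g[245:]=0;g[:,:130]=0;g[:,375:]=0
P=X[cv2.erode(g.astype(np.uint8),np.ones((5,5)))>0];print(len(P))
n=-tilt_target(.125,np.radians(30)).as_matrix()[:,0]
c0=np.median((P-P[0])@n)+P[0]@n
P=P[abs(P@n-c0)<.008]
for _ in range(4):
    c=P.mean(0);n=np.linalg.svd(P-c,full_matrices=0)[2][2];n*=np.sign(n[2]);P=P[abs((P-c)@n)<.004]
yaw=np.arctan2(-n[1],-n[0]);print('n',n.round(4),'tilt',np.degrees(np.arccos(n[2])),'yaw',yaw,len(P))
ey=np.array([-np.sin(yaw),np.cos(yaw),0]);ex=np.cross(ey,n)
q=np.stack([(P-c)@ex,(P-c)@ey],1)
print('deck rect',cv2.minAreaRect((q*1000).astype(np.float32)))
h=(X-c)@n
def circ(Q):
    A=np.c_[2*Q[:,:2],np.ones(len(Q))];b=(Q[:,:2]**2).sum(1);s=np.linalg.lstsq(A,b,rcond=None)[0];return s[0],s[1],np.sqrt(s[2]+s[0]**2+s[1]**2)
for nm,cen,H in (('right',np.array([.547,-.045,.138]),.055),('funnel',np.array([.507,.073,.172]),.097)):
    m=(d>0)&(np.linalg.norm(X-cen,axis=-1)<.05)&(h>H-.008)&(h<H+.008)
    Q=X[m]-c;Q=np.stack([Q@ex,Q@ey,Q@n],1)*1000
    top=np.percentile(Q[:,2],95); T=Q[Q[:,2]>top-2.5]
    hull=cv2.convexHull(T[:,:2].astype(np.float32))[:,0]
    a=circ(T);ho=circ(hull);w=c+ex*ho[0]/1e3+ey*ho[1]/1e3+n*top/1e3
    print(nm,len(T),'top',top.round(1),'fit',np.round(a,1),'hull',np.round(ho,1),'rmax',np.percentile(np.hypot(*(T[:,:2]-ho[:2]).T),[2,50,98]).round(1),'world',w.round(4))
np.savez('rack.npz',n=n,ex=ex,ey=ey,c=c)
E
python3 fit.py
```

```text
[ 53 134 169] [0.601 0.018 0.112]
0Traceback (most recent call last):
  File "fit.py", line 9, in <module>
    c0=np.median((P-P[0])@n)+P[0]@n
                    ~^^^
IndexError: index 0 is out of bounds for axis 0 with size 0
```

```bash
sed -i 's/>150)/>100)/' fit.py; python3 fit.py
```

```text
[ 53 134 169] [0.601 0.018 0.112]
10547
n [-0.4949 -0.074   0.8658] tilt 30.02304158648128 yaw 0.1483581704025015 10547
deck rect ((9.415843963623047, -7.467674255371094), (243.68948364257812, 104.42847442626953), 89.91552734375)
right 674 top 55.8 fit [ 10.3 -67.4  18.8] hull [ 10.4 -67.3  21.6] rmax [15.9 18.8 21.7] world [ 0.5459 -0.0449  0.1394]
funnel 529 top 98.2 fit [10.8 52.1 27.4] hull [10.7 52.  28.5] rmax [25.9 27.4 28.6] world [0.5075 0.07   0.1763]
```

The deck fit gives a tilt of 30.0° and yaw of 0.148. The rims agree with the 120 mm spacing, and the right rim at about 43–44 mm looks like the thick tube. Now the funnel grasp.

```bash
cat >> h.py <<'E'
YAW=0.148; N=np.array([-.5*np.cos(YAW),-.5*np.sin(YAW),.866]); EY=np.array([-np.sin(YAW),np.cos(YAW),0])
MR=np.array([.546,-.045,.1388]); ML=np.array([.5283,.0735,.1392]); FU=np.array([.530,.0734,.137])
RT=tilt_target(YAW,np.radians(30))
E
python3 -c "
from h import *
plan(FU+.028*N,RT);plan(FU+.1*N,RT)"
```

```text
clock 3.45 tcp [0.4478 0.0878 0.2763] F [-0.2  0.7 -0.2] open 1.002
shift units [ 1.37 -0.33 -2.3 ] turn units [ 0.33 -0.46  0.37]
clock 3.45 tcp [0.4478 0.0878 0.2763] F [-0.2  0.7 -0.2] open 1.002
shift units [ 0.65 -0.43 -1.05] turn units [ 0.33 -0.46  0.37]
```

```bash
python3 -m crank '0.3 -0.2 -0.5 0.16 -0.23 0.19 1;0.35 -0.23 -0.55 0.17 -0.23 0.18 1;0.24 0.03 -0.42 0 0 0 1;0.24 0.03 -0.42 0 0 0 1;0.24 0.04 -0.41 0 0 0 1;0 0 0 0 0 0 1;0 0 0 0 0 0 1'
python3 -c "
from h import *
plan(FU+.028*N,RT)"
```

```text
clock: 4.15
tcp_pos: [0.4896, 0.0748, 0.2005]
tcp_rot: [0.638, -0.35, -0.389, -0.564]
contact_force: [0.3, -1.1, -1.1]
opening: 1.001
clock 4.15 tcp [0.4896 0.0748 0.2005] F [ 0.3 -1.1 -1.1] open 1.001
shift units [ 0.53 -0.07 -0.78] turn units [ 0.48 -0.36  0.34]
```

```bash
python3 -m crank '0 0 0 0.24 -0.18 0.17 1;0 0 0 0.24 -0.18 0.17 1;0 0 0 0 0 0 1'
python3 -c "
from h import *
print(np.round(readout.state()['qpos'],3))
plan(FU+.028*N,RT)"
```

```text
clock: 4.45
tcp_pos: [0.4891, 0.072, 0.2011]
tcp_rot: [0.637, -0.309, -0.396, -0.585]
contact_force: [-0.2, 0.2, 0.2]
opening: 0.998
[ 0.166  0.43  -0.537  2.437  2.194  0.347 -0.704]
clock 4.45 tcp [0.4891 0.072  0.2011] F [-0.2  0.2  0.2] open 0.998
shift units [ 0.54 -0.01 -0.8 ] turn units [0.01 0.   0.03]
```

```bash
python3 -m crank '0.18 0 -0.27 0 0 0 1;0.18 0 -0.27 0 0 0 1;0.18 0 -0.26 0 0 0 1;0 0 0 0 0 0 1;0 0 0 0 0 0 1'
python3 -c "
from h import *
plan(FU+.028*N,RT);snap('wrist','w3.png')"
```

```text
clock: 4.95
tcp_pos: [0.5168, 0.0739, 0.1612]
tcp_rot: [0.637, -0.308, -0.397, -0.585]
contact_force: [-0.1, -0.3, -0.1]
opening: 1.003
clock 4.95 tcp [0.5168 0.0739 0.1612] F [-0.1 -0.3 -0.1] open 1.003
shift units [-0.01 -0.05  0.  ] turn units [0.01 0.   0.01]
```

View pics/w3.png

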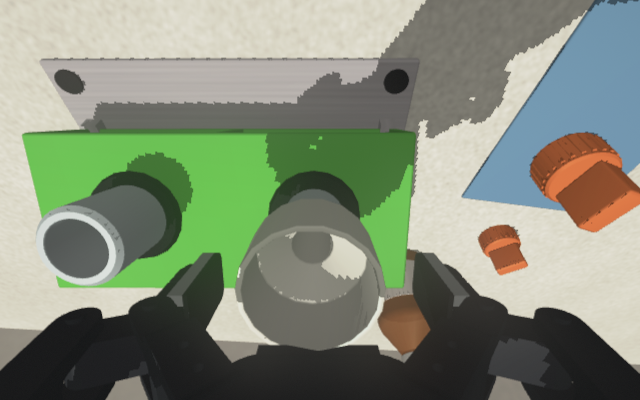

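The fingers straddle the collar, which is centred at (313,275). I'll close and lift along the axis.

```bash
python3 -m crank '0 -0.05 0 0 0 0 0.3;0 0 0 0 0 0 0.3;0 0 0 0 0 0 0.3;0 0 0 0 0 0 0.3' 40; python3 -m crank '0 0 0 0 0 0 0.3;-0.18 -0.03 0.32 0 0 0 0.3;-0.18 -0.03 0.32 0 0 0 0.3;-0.18 -0.03 0.32 0 0 0 0.3;-0.05 0 0.6 0 0 0 0.3;0 0 0.8 0 0 0 0.3;0 0 0 0 0 0 0.3'
python3 -c "
from h import *
print(np.round(readout.state()['qpos'],3))
plan([.456,-.262,.2],tilt_target(YAW,0))"
```

```text
clock: 5.4
tcp_pos: [0.517, 0.0708, 0.1615]
tcp_rot: [0.637, -0.308, -0.396, -0.585]
contact_force: [-3.6, 0.4, 5.8]
opening: 0.698
clock: 6.1
tcp_pos: [0.4904, 0.0619, 0.2469]
tcp_rot: [0.639, -0.311, -0.391, -0.585]
contact_force: [0.3, 0.3, -1.2]
opening: 0.693
[ 0.251  0.318 -0.59   2.383  1.741  0.253 -0.237]
clock 6.1 tcp [0.4904 0.0619 0.2469] F [ 0.3  0.3 -1.2] open 0.693
shift units [-0.69 -6.48 -0.94] turn units [-0.47  3.75  0.07]
```

The funnel is out, moved about 90 mm. Now I'll turn it upright and carry it towards the beaker.

```bash
python3 -m crank '0 -0.5 0.3 -0.06 0.5 0 0.3;0 -0.8 0 -0.06 0.5 0 0.3;-0.1 -0.8 0 -0.06 0.5 0 0.3;-0.1 -0.8 0 -0.06 0.5 0 0.3;-0.1 -0.8 0 -0.06 0.5 0 0.3;-0.1 -0.6 0 -0.06 0.5 0 0.3;-0.1 -0.4 0 -0.06 0.4 0 0.3;-0.1 0 0 -0.05 0.35 0.05 0.3'; python3 -m crank '0 0 0 0 0 0 0.3;0 0 0 0 0 0 0.3'
python3 -c "
from h import *
snap('wrist','w4.png')
for q in ['beaker_rim','funnel_center']: print(q,[(np.round(o['centre'],4).tolist(),round(o['conf'],2)) for o in spot_point('wrist',q)][:4])
plan([.456,-.262,.2],tilt_target(YAW,0))"
```

```text
clock: 6.9
tcp_pos: [0.4697, -0.0965, 0.2455]
tcp_rot: [0.584, -0.429, -0.476, -0.498]
contact_force: [-0.0, -0.4, 0.2]
opening: 0.694
clock: 7.1
tcp_pos: [0.4703, -0.0919, 0.2462]
tcp_rot: [0.586, -0.425, -0.477, -0.497]
contact_force: [0.7, -0.5, -0.4]
opening: 0.695
beaker_rim [([0.4565, -0.2673, 0.0804], 0.9)]
funnel_center [([0.4707, -0.0901, 0.2166], 0.72)]
clock 7.25 tcp [ 0.47   -0.0914  0.2467] F [0.1 0.  0.6] open 0.698
shift units [-0.28 -3.41 -0.93] turn units [0.17 1.31 0.03]
```

View pics/w4.png

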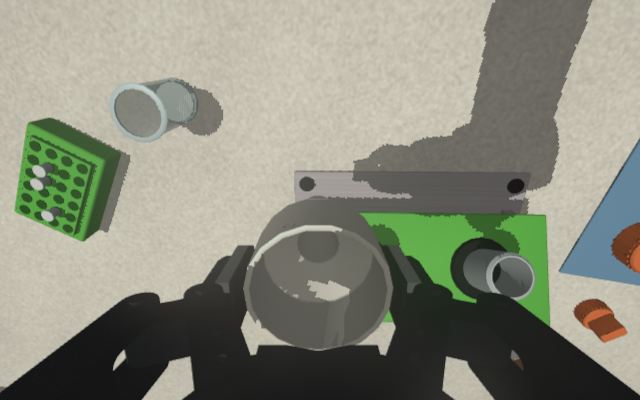

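The funnel is held square. The beaker rim is at about (138,111) and the now-open left tube at (511,276). I'll compute both.

Run:
```python
from h import *
s,p,d=snap('wrist')
c=viewer.calibration('wrist');K=np.array(c['camera_matrix']);H=np.array(c['hand_eye']);T=np.eye(4);T[:3,:3]=R.from_quat(s['tcp_rot']).as_matrix();T[:3,3]=s['tcp_pos'];M=T@H
for uv in ((138,111),(110,111),(166,111)):
    v=M[:3,:3]@np.linalg.inv(K)@[*uv,1];o=M[:3,3];print('beaker',(o+v*(.075-o[2])/v[2]).round(4))
X=cloud('wrist',d,s);f=np.load('rack.npz');n,ex,ey,cc=f['n'],f['ex'],f['ey'],f['c'];h=(X-cc)@n
def circ(Q):
    A=np.c_[2*Q[:,:2],np.ones(len(Q))];b=(Q[:,:2]**2).sum(1);q=np.linalg.lstsq(A,b,rcond=None)[0];return q[0],q[1],np.sqrt(q[2]+q[0]**2+q[1]**2)
m=(d>0)&(np.linalg.norm(X-ML,axis=-1)<.035)&(h>.047)&(h<.063);Q=X[m]-cc;Q=np.stack([Q@ex,Q@ey,Q@n],1)*1000
top=np.percentile(Q[:,2],95);Q=Q[Q[:,2]>top-2.5];ho=circ(cv2.convexHull(Q[:,:2].astype(np.float32))[:,0]);w=cc+ex*ho[0]/1e3+ey*ho[1]/1e3+n*top/1e3
print('left',len(Q),top,np.round(ho,1),np.percentile(np.hypot(*(Q[:,:2]-ho[:2]).T),[2,50,98]).round(1),w.round(4))
plan([.456,-.263,.22],tilt_target(YAW,0))
```

```text
beaker [ 0.4544 -0.2629  0.075 ]
beaker [ 0.4582 -0.2883  0.075 ]
beaker [ 0.4506 -0.2377  0.075 ]
left 475 55.454677723786965 [10.3 51.5 19.4] [15.8 17.4 19.5] [0.5284 0.0726 0.1391]
clock 7.3 tcp [ 0.4701 -0.0913  0.2468] F [ 0.3  0.5 -0.5] open 0.696
shift units [-0.28 -3.43 -0.54] turn units [0.17 1.31 0.03]
```

Left rim radius is 19.4 mm against 21.6 mm on the right. So the left tube is the thin one and takes blue, and orange goes right. Now above the beaker.

```bash
python3 -m crank '0 -0.7 0 0.05 0.4 0 0.3;-0.1 -0.8 0 0.05 0.4 0 0.3;-0.1 -0.8 0 0.05 0.4 0 0.3;-0.1 -0.7 0 0.02 0.11 0.03 0.3;0 -0.43 -0.5 0 0 0 0.3;0 0 0 0 0 0 0.3;0 0 0 0 0 0 0.3'
python3 -c "
from h import *
plan([.4555,-.263,.098],tilt_target(YAW,0))"
```

```text
clock: 8.0
tcp_pos: [0.4552, -0.2625, 0.2217]
tcp_rot: [-0.535, 0.462, 0.536, 0.462]
contact_force: [-0.1, 0.4, 0.4]
opening: 0.697
clock 8.0 tcp [ 0.4552 -0.2625  0.2217] F [-0.1  0.4  0.4] open 0.697
shift units [ 0.01 -0.01 -2.47] turn units [-0.01 -0.    0.01]
```

```bash
python3 -m crank '0 0 -0.5 0 0 0 0.3;0 0 -0.5 0 0 0 0.3;0 0 -0.5 0 0 0 0.3;0 0 -0.4 0 0 0 0.3;0 0 -0.3 0 0 0 0.3;0 0 -0.1 0 0 0 0.3;0 0 0 0 0 0 0.3;0 0 0 0 0 0 0.3'
python3 -c "
from h import *
plan([.4555,-.263,.098],tilt_target(YAW,0))"
```

```text
clock: 8.8
tcp_pos: [0.4563, -0.263, 0.1079]
tcp_rot: [0.536, -0.461, -0.535, -0.462]
contact_force: [-0.2, 0.1, -0.8]
opening: 0.695
clock 8.8 tcp [ 0.4563 -0.263   0.1079] F [-0.2  0.1 -0.8] open 0.695
shift units [-0.02 -0.   -0.2 ] turn units [0.   0.01 0.01]
```

```bash
python3 -m crank '0 0 -0.1 0 0 0 0.3;0 0 -0.05 0 0 0 0.3;0 0 0 0 0 0 0.3'; python3 -m crank '0 0 -0.04 0 0 0 0.3;0 0 0 0 0 0 0.3;0 0 0 0 0 0 0.3'
```

```text
clock: 9.1
tcp_pos: [0.4559, -0.2633, 0.0998]
tcp_rot: [0.536, -0.462, -0.535, -0.462]
contact_force: [-0.2, -0.8, 2.9]
opening: 0.698
clock: 9.4
tcp_pos: [0.4566, -0.2633, 0.0988]
tcp_rot: [0.536, -0.462, -0.534, -0.462]
contact_force: [-1.2, 0.1, 10.9]
opening: 0.697
```

Contact (11 N), so the cone is seated. I'll release slowly, retreat upward and check.

```bash
python3 -m crank '0 0 0.03 0 0 0 0.75;0 0 0 0 0 0 0.85;0 0 0 0 0 0 1;0 0 0 0 0 0 1;0 0 0.3 0 0 0 1;0 0 0.8 0 0 0 1;0 0 1 0 0 0 1;0 0.6 1 0 0 0 1'
python3 -c "
from h import *
snap('wrist','w5.png');snap('scene')
for c in ('wrist','scene'):
  for q in ['beaker_rim','funnel_center']: print(c,q,[(np.round(o['centre'],4).tolist(),round(o['conf'],2)) for o in spot_point(c,q)][:2])
plan([.4005,.314,.16],tilt_target(np.radians(21.5),0))"
```

```text
clock: 10.2
tcp_pos: [0.4554, -0.2399, 0.2493]
tcp_rot: [0.535, -0.463, -0.534, -0.464]
contact_force: [0.9, 0.4, 0.5]
opening: 0.997
wrist beaker_rim [([0.4572, -0.2625, 0.0781], 0.63)]
wrist funnel_center [([0.4523, -0.258, 0.0648], 0.86)]
scene beaker_rim [([0.4557, -0.261, 0.0749], 0.71)]
scene funnel_center [([0.4537, -0.267, 0.0709], 0.55)]
clock 10.5 tcp [ 0.4545 -0.238   0.2464] F [0.  0.2 0.2] open 1.001
shift units [-1.08 11.04 -1.73] turn units [-0.   -0.01  1.64]
```

View pics/w5.png

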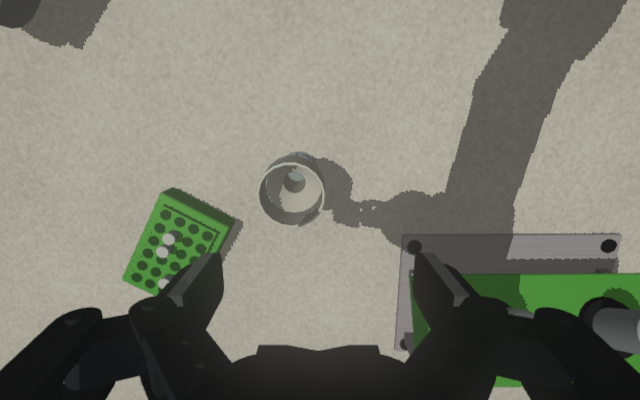

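The funnel stands in the beaker at (292,190). Now to the blue cap.

```bash
python3 -m crank '0 0.5 0.2 0 0 0 1;-0.1 0.9 0 0 0 0.1 1;-0.1 0.9 0 0 0 0.2 1;-0.1 0.9 0 0 0 0.2 1;-0.1 0.9 0 0 0 0.2 1;-0.1 0.9 0 0 0 0.2 1;-0.1 0.9 0 0 0 0.2 1;-0.1 0.9 0 0 0 0.2 1';python3 -m crank '-0.1 0.9 0 0 0 0.2 1;-0.1 0.9 0 0 0 0.1 1;-0.1 0.9 -0.3 0 0 0 1;-0.1 0.9 -0.4 0 0 0 1;0 0.5 -0.4 0 0 0 1;0 0 -0.4 0 0 0 1;0 0 0 0 0 0 1;0 0 0 0 0 0 1'
python3 -c "
from h import *
plan([.4005,.314,.058],tilt_target(np.radians(21.5),0))"
```

```text
clock: 11.3
tcp_pos: [0.4196, 0.1033, 0.2558]
tcp_rot: [-0.574, 0.412, 0.576, 0.411]
contact_force: [0.4, 0.0, 0.3]
opening: 1.0
clock: 12.1
tcp_pos: [0.4002, 0.3066, 0.181]
tcp_rot: [-0.583, 0.4, 0.584, 0.399]
contact_force: [0.2, 0.2, 0.0]
opening: 0.998
clock 12.1 tcp [0.4002 0.3066 0.181 ] F [0.2 0.2 0. ] open 0.998
shift units [ 0.01  0.15 -2.46] turn units [ 0.01 -0.01  0.04]
```

```bash
python3 -m crank '0 0.15 -0.5 0 0 0.04 1;0 0 -0.6 0 0 0 1;0 0 -0.6 0 0 0 1;0 0 -0.4 0 0 0 1;0 0 -0.3 0 0 0 1;0 0 -0.06 0 0 0 1;0 0 0 0 0 0 1'
python3 -m crank '0 0 0 0 0 0 0;0 0 0 0 0 0 0;0 0 0 0 0 0 0;0 0 0 0 0 0 0;0 0 0 0 0 0 0;0 0 0 0 0 0 0;0 0 0 0 0 0 0' 90
python3 -c "
from h import *
plan([.4005,.314,.058],tilt_target(np.radians(21.5),0))"
```

```text
clock: 12.8
tcp_pos: [0.4011, 0.3146, 0.0593]
tcp_rot: [0.584, -0.398, -0.584, -0.399]
contact_force: [-0.1, -0.7, 0.2]
opening: 0.996
clock: 13.5
tcp_pos: [0.4007, 0.315, 0.059]
tcp_rot: [0.585, -0.398, -0.584, -0.398]
contact_force: [0.6, -1.1, 2.7]
opening: 0.222
clock 13.5 tcp [0.4007 0.315  0.059 ] F [ 0.6 -1.1  2.7] open 0.222
shift units [-0.   -0.02 -0.02] turn units [-0.  0. -0.]
```

The blue cap is gripped. I'll lift it and tilt it over the left tube.

```bash
python3 -m crank '0 0 0.5 0 0 0 0;0 0 0.8 0 0 0 0;0 0 0.9 0 0 0 0;0.2 -0.3 0.9 0 0 0 0;0.2 -0.6 0.7 0 0 0 0;0.2 -0.7 0 0 0 -0.3 0;0.2 -0.7 0 0 -0.4 -0.3 0;0.2 -0.7 0 0 -0.5 -0.3 0'
python3 -m crank '0.2 -0.7 0 0 -0.5 -0.3 0;0.2 -0.7 0 0 -0.5 -0.2 0;0.2 -0.3 0 0 -0.5 -0.1 0;0.2 -0.2 0 0 -0.5 0 0;0 0 0 0 -0.5 0 0;0 0 0 0 -0.3 0 0;0 0 0 0 0 0 0'
python3 -c "
from h import *
plan([.4904,.066,.247],RT)"
```

```text
clock: 14.3
tcp_pos: [0.4513, 0.1635, 0.2488]
tcp_rot: [0.593, -0.407, -0.52, -0.46]
contact_force: [1.0, -0.4, -0.7]
opening: 0.218
clock: 15.0
tcp_pos: [0.4895, 0.0695, 0.2482]
tcp_rot: [0.663, -0.335, -0.382, -0.55]
contact_force: [-0.4, 0.8, -0.3]
opening: 0.222
clock 15.0 tcp [0.4895 0.0695 0.2482] F [-0.4  0.8 -0.3] open 0.222
shift units [ 0.02 -0.07 -0.02] turn units [ 0.76 -0.1   0.08]
```

```bash
sed -i 's/ML=np.array(.*); FU/ML=np.array([.5284,.0730,.1391]); FU/' h.py
python3 -m crank '0.02 -0.05 -0.2 0.38 -0.05 0.04 0;0 0 -0.3 0.38 -0.05 0.04 0;0 0 -0.3 0 0 0 0;0 0 0 0 0 0 0;0 0 0 0 0 0 0'
python3 -c "
from h import *
plan(ML+.075*N,RT)
s,p,d=snap('wrist','w6.png');print(np.round(s['qpos'],3))"
```

```text
clock: 15.5
tcp_pos: [0.4927, 0.0663, 0.2119]
tcp_rot: [0.64, -0.311, -0.395, -0.581]
contact_force: [1.5, 0.0, -0.6]
opening: 0.222
clock 15.5 tcp [0.4927 0.0663 0.2119] F [ 1.5  0.  -0.6] open 0.222
shift units [-0.03  0.02 -0.16] turn units [ 0.09 -0.01  0.03]
[ 0.27   0.426 -0.662  2.413  1.988  0.366 -0.483]
```

View pics/w6.png

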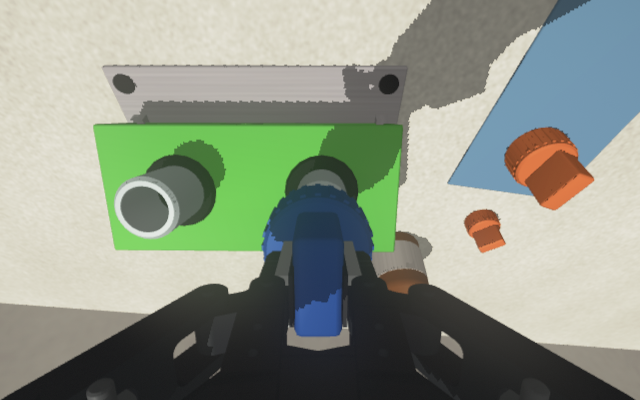

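The cap is lined up over the left tube at (320,195). I'll bring it to just above the rim and trim.

```bash
python3 -m crank '-0.03 0.02 -0.16 0.09 0 0.03 0;0.08 0.01 -0.13 0 0 0 0;0.07 0.01 -0.13 0 0 0 0;0 0 0 0 0 0 0;0 0 0 0 0 0 0'
python3 -c "
from h import *
plan(ML+.060*N,RT)"
```

```text
clock: 16.05
tcp_pos: [0.4986, 0.0685, 0.1909]
tcp_rot: [0.637, -0.307, -0.398, -0.584]
contact_force: [0.7, 0.6, -1.0]
opening: 0.221
clock 16.05 tcp [0.4986 0.0685 0.1909] F [ 0.7  0.6 -1. ] open 0.221
shift units [0. 0. 0.] turn units [ 0. -0. -0.]
```

Perfectly aligned. Descending along the axis while watching the force.

```bash
python3 -m crank '0.05 0.01 -0.09 0 0 0 0;0.05 0.01 -0.09 0 0 0 0;0 0 0 0 0 0 0';python3 -m crank '0.05 0.01 -0.09 0 0 0 0;0 0 0 0 0 0 0'
python3 -c "
from h import *
plan(ML+.045*N,RT)"
```

```text
clock: 16.35
tcp_pos: [0.5036, 0.0693, 0.1814]
tcp_rot: [0.637, -0.307, -0.398, -0.584]
contact_force: [0.2, 0.6, -0.3]
opening: 0.22
clock: 16.55
tcp_pos: [0.5061, 0.0698, 0.1769]
tcp_rot: [0.637, -0.307, -0.398, -0.585]
contact_force: [-0.2, 0.1, -0.0]
opening: 0.224
clock 16.55 tcp [0.5061 0.0698 0.1769] F [-0.2  0.1 -0. ] open 0.224
shift units [ 0.   -0.    0.02] turn units [-0. -0.  0.]
```

It's 10 mm past the rim with no force, so blue fits the left tube. Pushing home.

```bash
python3 -m crank '0.05 0.01 -0.09 0 0 0 0;0.05 0.01 -0.09 0 0 0 0;0 0 0 0 0 0 0';python3 -m crank '0.03 0 -0.05 0 0 0 0;0 0 0 0 0 0 0;0 0 0 0 0 0 0'
python3 -c "
from h import *
plan(ML+.031*N,RT)"
```

```text
clock: 16.85
tcp_pos: [0.5112, 0.0707, 0.1678]
tcp_rot: [0.637, -0.307, -0.398, -0.585]
contact_force: [0.3, -0.6, -0.9]
opening: 0.216
clock: 17.15
tcp_pos: [0.5124, 0.0708, 0.1659]
tcp_rot: [0.637, -0.307, -0.398, -0.584]
contact_force: [0.3, 0.7, -1.4]
opening: 0.222
clock 17.15 tcp [0.5124 0.0708 0.1659] F [ 0.3  0.7 -1.4] open 0.222
shift units [ 0.01 -0.    0.  ] turn units [ 0. -0. -0.]
```

Still no stop. I'll press in small steps until it bottoms out.

```bash
python3 -m crank '0.02 0 -0.035 0 0 0 0;0 0 0 0 0 0 0';python3 -m crank '0.02 0 -0.035 0 0 0 0;0 0 0 0 0 0 0';python3 -m crank '0.02 0 -0.035 0 0 0 0;0 0 0 0 0 0 0'
```

```text
clock: 17.35
tcp_pos: [0.5133, 0.0708, 0.1646]
tcp_rot: [0.637, -0.307, -0.398, -0.584]
contact_force: [-3.7, -0.8, 4.9]
opening: 0.219
clock: 17.55
tcp_pos: [0.5134, 0.0708, 0.1643]
tcp_rot: [0.638, -0.306, -0.397, -0.584]
contact_force: [-17.0, -3.8, 29.8]
opening: 0.225
clock: 17.75
tcp_pos: [0.5134, 0.0709, 0.164]
tcp_rot: [0.639, -0.305, -0.397, -0.583]
contact_force: [-29.6, -7.7, 54.6]
opening: 0.22
```

Firm stop at about 62 N: the blue cap is home. Release, retreat, and go to the orange cap.

```bash
python3 -m crank '-0.04 0 0.07 0 0 0 0;0 0 0 0 0 0 0.5;0 0 0 0 0 0 0.8;0 0 0 0 0 0 0.8;-0.2 -0.03 0.35 0 0 0 0.8;-0.2 -0.03 0.35 0 0 0 0.8;-0.15 0 0.6 0 0 0 0.8;0 0 0.8 0 0 0 0.8'
python3 -c "
from h import *
s,p,d=snap('wrist','w7.png')
plan([.5402,.3022,.17],tilt_target(np.radians(-11.6),0))
X=cloud('wrist',d,s);f=np.load('rack.npz');n=N;Q=X-ML
t=Q@N;m=(d>0)&(t>.03)&(t<.055)&(np.linalg.norm(Q-N*t[...,None],axis=-1)<.035);Q=Q[m];t=t[m];top=np.percentile(t,90);Q=Q[t>top-.003];print('wing top above mouth',top,len(Q),cv2.minAreaRect((np.stack([Q@np.cross(EY,N),Q@EY],1)*1000).astype(np.float32)))"
```

```text
clock: 18.55
tcp_pos: [0.4855, 0.0644, 0.2463]
tcp_rot: [0.639, -0.311, -0.396, -0.582]
contact_force: [-0.3, -1.1, -1.1]
opening: 0.804
clock 18.6 tcp [0.4866 0.0643 0.2481] F [ 1.5 -1.3  2.9] open 0.802
shift units [ 1.07  4.76 -1.56] turn units [ 0.18  3.76 -2.44]
wing top above mouth 0.044205361125778324 1949 ((-1.65618896484375, 0.7903976440429688), (43.54991912841797, 19.670490264892578), 1.0442901849746704)
```

View pics/w7.png

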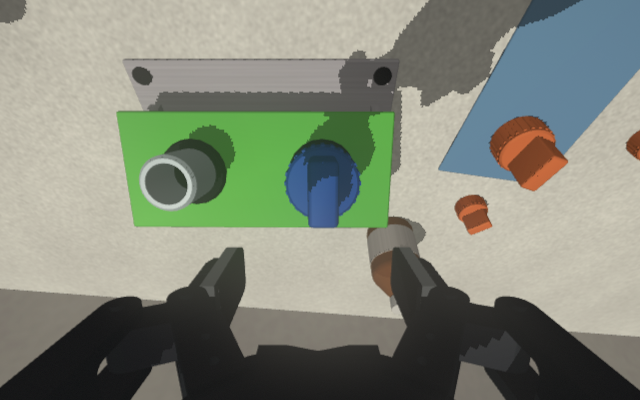

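Blue is seated at (322,182), with its wing top 44 mm above the mouth as expected. On to orange.

```bash
python3 -m crank '0 0.4 0.1 0.02 0.47 -0.3 1;0.1 0.6 0 0.02 0.47 -0.3 1;0.2 0.6 0 0.02 0.47 -0.3 1;0.2 0.6 0 0.02 0.47 -0.3 1;0.2 0.6 -0.1 0.02 0.47 -0.3 1;0.2 0.6 -0.3 0.03 0.47 -0.3 1;0.15 0.6 -0.5 0.03 0.47 -0.3 1;0 0.6 -0.6 0.02 0.47 -0.34 1'
python3 -m crank '0 0.16 -0.16 0 0 0 1;0 0 0 0 0 0 1;0 0 0 0 0 0 1'
python3 -c "
from h import *
s,p,d=snap('wrist');X=cloud('wrist',d,s)
m=(d>0)&(np.hypot(X[...,0]-.54,X[...,1]-.302)<.04)&(X[...,2]>.066)&(X[...,2]<.08);print(m.sum(),cv2.minAreaRect((X[m][:,:2]*1000).astype(np.float32)) if m.sum() else '')
plan([.5402,.3022,.059],tilt_target(np.radians(-11.6),0))"
```

```text
clock: 19.4
tcp_pos: [0.5414, 0.2613, 0.171]
tcp_rot: [-0.479, 0.521, 0.436, 0.556]
contact_force: [0.7, -0.3, -0.4]
opening: 0.998
clock: 19.7
tcp_pos: [0.5391, 0.2674, 0.1643]
tcp_rot: [-0.481, 0.52, 0.436, 0.555]
contact_force: [-0.2, 0.1, 0.2]
opening: 0.999
1720 ((540.525634765625, 302.10693359375), (20.366750717163086, 43.63383483886719), 78.29319763183594)
clock 19.75 tcp [0.5395 0.2671 0.165 ] F [ 0.3 -0.2 -0. ] open 1.0
shift units [ 0.01  0.7  -2.12] turn units [ 0.13  0.56 -0.31]
```

```bash
python3 -m crank '0.02 0.5 0 0.07 0.3 -0.16 1;0 0.2 -0.3 0.06 0.26 -0.15 1;0 0 -0.3 0 0 0 1;0 0 0 0 0 0 1;0 0 0 0 0 0 1'
python3 -c "
from h import *
plan([.5404,.3022,.059],tilt_target(np.radians(-11.6),0))"
```

```text
clock: 20.25
tcp_pos: [0.5402, 0.3018, 0.1346]
tcp_rot: [-0.447, 0.548, 0.447, 0.548]
contact_force: [0.7, -0.5, -0.1]
opening: 1.004
clock 20.25 tcp [0.5402 0.3018 0.1346] F [ 0.7 -0.5 -0.1] open 1.004
shift units [ 0.    0.01 -1.51] turn units [-0. -0. -0.]
```

```bash
python3 -m crank '0 0 -0.4 0 0 0 1;0 0 -0.5 0 0 0 1;0 0 -0.4 0 0 0 1;0 0 -0.21 0 0 0 1;0 0 0 0 0 0 1;0 0 0 0 0 0 1'
python3 -m crank '0 0 0 0 0 0 0;0 0 0 0 0 0 0;0 0 0 0 0 0 0;0 0 0 0 0 0 0;0 0 0 0 0 0 0;0 0 0 0 0 0 0;0 0 0 0 0 0 0' 90
python3 -c "
from h import *
plan([.5404,.3022,.059],tilt_target(np.radians(-11.6),0))"
```

```text
clock: 20.85
tcp_pos: [0.5408, 0.3037, 0.06]
tcp_rot: [-0.446, 0.547, 0.448, 0.549]
contact_force: [-0.4, -0.9, -0.1]
opening: 1.003
clock: 21.55
tcp_pos: [0.5405, 0.3034, 0.0591]
tcp_rot: [-0.446, 0.547, 0.448, 0.548]
contact_force: [1.1, 0.5, 1.5]
opening: 0.225
clock 21.55 tcp [0.5405 0.3034 0.0591] F [1.1 0.5 1.5] open 0.225
shift units [-0.   -0.02 -0.  ] turn units [-0.01 -0.   -0.  ]
```

Gripped. I'll carry it high over the blue cap to the right tube.

```bash
python3 -m crank '0 0 0.5 0 0 0 0;0 0 0.9 0 0 0 0;0 0 0.9 0 0 0 0;0 -0.2 0.9 0 0 0 0;0 -0.5 0.9 0 0 0.3 0;-0.1 -0.8 0.2 0 0 0.4 0;-0.1 -0.8 0 0 0 0.4 0;-0.1 -0.8 0 0 0 0.4 0'
python3 -m crank '-0.1 -0.8 0 0 -0.3 0.4 0;-0.1 -0.8 0 0.05 -0.5 0.3 0;-0.1 -0.8 0 0.1 -0.5 0.2 0;0 -0.7 0 0.1 -0.5 0.1 0;0 -0.5 0 0.1 -0.5 0 0;0 -0.3 0 0.1 -0.5 0 0;0 0 0 0 -0.4 0 0;0 0 0 0 0 0 0'
python3 -c "
from h import *
plan(MR+.075*N+[0,0,.04],RT)"
```

```text
clock: 22.35
tcp_pos: [0.5252, 0.1479, 0.2731]
tcp_rot: [-0.502, 0.497, 0.503, 0.498]
contact_force: [-0.2, -0.5, -1.3]
opening: 0.217
clock: 23.15
tcp_pos: [0.5081, -0.047, 0.2717]
tcp_rot: [0.622, -0.329, -0.422, -0.571]
contact_force: [1.1, 0.7, -0.1]
opening: 0.22
clock 23.15 tcp [ 0.5081 -0.047   0.2717] F [ 1.1  0.7 -0.1] open 0.22
shift units [ 0.02 -0.07 -0.56] turn units [ 0.02 -0.55 -0.01]
```

```bash
python3 -m crank '0.02 -0.07 -0.2 0.01 -0.3 0 0;0 0 -0.36 0.01 -0.25 0 0;0 0 -0.4 0 0 0 0;0 0 -0.4 0 0 0 0;0 0 0 0 0 0 0;0 0 0 0 0 0 0'
python3 -c "
from h import *
plan(MR+.062*N,RT)"
```

```text
clock: 23.75
tcp_pos: [0.5109, -0.0518, 0.2222]
tcp_rot: [0.634, -0.316, -0.405, -0.578]
contact_force: [0.1, 0.2, -0.2]
opening: 0.223
clock 23.75 tcp [ 0.5109 -0.0518  0.2222] F [ 0.1  0.2 -0.2] open 0.223
shift units [ 0.09  0.04 -0.59] turn units [ 0.06 -0.17 -0.  ]
```

```bash
python3 -m crank '-0.05 0.03 -0.2 0.06 -0.17 0 0;0.07 0.01 -0.2 0 0 0 0;0.07 0 -0.19 0 0 0 0;0 0 0 0 0 0 0;0 0 0 0 0 0 0'
python3 -c "
from h import *
plan(MR+.060*N,RT)
snap('wrist','w8.png')"
```

```text
clock: 24.25
tcp_pos: [0.5151, -0.0509, 0.1936]
tcp_rot: [0.636, -0.309, -0.398, -0.584]
contact_force: [0.1, -0.6, -0.5]
opening: 0.221
clock 24.25 tcp [ 0.5151 -0.0509  0.1936] F [ 0.1 -0.6 -0.5] open 0.221
shift units [ 0.03  0.03 -0.06] turn units [ 0.01 -0.02  0.01]
```

View pics/w8.png

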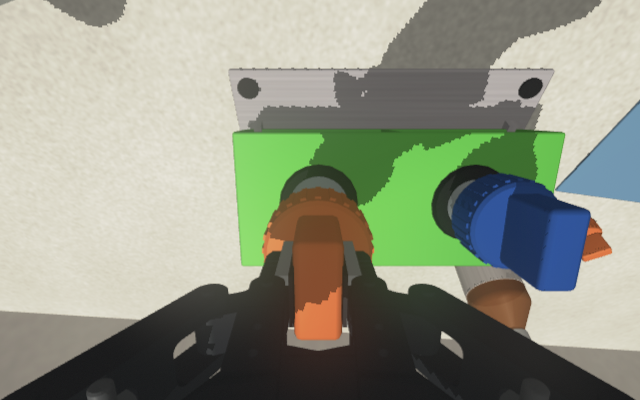

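The orange cap is aligned over the right tube at (318,190), and blue is still seated. Lowering orange.

```bash
python3 -m crank '0.03 0.03 -0.06 0.01 -0.02 0.01 0;0.05 0.01 -0.09 0 0 0 0;0.05 0.01 -0.09 0 0 0 0;0 0 0 0 0 0 0';python3 -m crank '0.05 0.01 -0.09 0 0 0 0;0 0 0 0 0 0 0'
python3 -c "
from h import *
plan(MR+.045*N,RT)"
```

```text
clock: 24.7
tcp_pos: [0.5212, -0.0484, 0.1803]
tcp_rot: [0.636, -0.307, -0.399, -0.584]
contact_force: [0.7, -0.1, -1.1]
opening: 0.221
clock: 24.9
tcp_pos: [0.5238, -0.048, 0.1759]
tcp_rot: [0.637, -0.307, -0.398, -0.584]
contact_force: [0.4, -0.1, -1.0]
opening: 0.22
clock 24.9 tcp [ 0.5238 -0.048   0.1759] F [ 0.4 -0.1 -1. ] open 0.22
shift units [-0.   -0.01  0.04] turn units [-0.   -0.01 -0.  ]
```

```bash
python3 -m crank '0.05 0.01 -0.09 0 0 0 0;0.06 0 -0.1 0 0 0 0;0 0 0 0 0 0 0';python3 -m crank '0.03 0 -0.05 0 0 0 0;0 0 0 0 0 0 0';python3 -m crank '0.02 0 -0.035 0 0 0 0;0 0 0 0 0 0 0';python3 -m crank '0.02 0 -0.035 0 0 0 0;0 0 0 0 0 0 0'
python3 -c "
from h import *
plan(MR+.031*N,RT)"
```

```text
clock: 25.2
tcp_pos: [0.5292, -0.0473, 0.1662]
tcp_rot: [0.636, -0.307, -0.399, -0.584]
contact_force: [-0.1, -0.4, -1.0]
opening: 0.216
clock: 25.4
tcp_pos: [0.5305, -0.0473, 0.1644]
tcp_rot: [0.637, -0.307, -0.398, -0.584]
contact_force: [-1.6, 0.1, 1.5]
opening: 0.219
clock: 25.6
tcp_pos: [0.5306, -0.0472, 0.1641]
tcp_rot: [0.638, -0.307, -0.398, -0.584]
contact_force: [-16.2, -3.2, 26.7]
opening: 0.22
clock: 25.8
tcp_pos: [0.5307, -0.0472, 0.1638]
tcp_rot: [0.639, -0.306, -0.397, -0.583]
contact_force: [-31.4, -7.5, 53.8]
opening: 0.219
clock 25.8 tcp [ 0.5307 -0.0472  0.1638] F [-31.4  -7.5  53.8] open 0.219
shift units [ 0.   -0.    0.04] turn units [ 0.03  0.02 -0.02]
```

Firm stop at about 63 N. Release, retreat and check everything.

```bash
python3 -m crank '-0.04 0 0.07 0 0 0 0;0 0 0 0 0 0 0.5;0 0 0 0 0 0 0.8;0 0 0 0 0 0 0.8;-0.2 -0.03 0.35 0 0 0 0.8;-0.2 -0.03 0.35 0 0 0 0.8;-0.15 0 0.6 0 0 0 0.8;0 0 0.8 0 0 0 0.8'
python3 -m crank '0 0 0 0 0 0 0.8;0 0 0 0 0 0 0.8'
python3 -c "
from h import *
s,p,d=snap('wrist','w9.png');X=cloud('wrist',d,s)
for nm,M in (('L',ML),('R',MR)):
  Q=X-M;t=Q@N;m=(d>0)&(t>.03)&(t<.055)&(np.linalg.norm(Q-N*t[...,None],axis=-1)<.035);Q=Q[m];t=t[m];top=np.percentile(t,90);Q=Q[t>top-.003];print(nm,'wing top',top,len(Q),cv2.minAreaRect((np.stack([Q@np.cross(EY,N),Q@EY],1)*1000).astype(np.float32)))
snap('top');snap('scene')
for c in ('top','scene','wrist'):
  for q in ['beaker_rim','funnel_center','microrack','bottle','cap_blue_center','cap_orange_center']: print(c,q,[(np.round(o['centre'],3).tolist(),round(o['conf'],2)) for o in spot_point(c,q)][:2])
print(readout.state()['contact_force'],readout.state()['clock'])"
```

```text
clock: 26.6
tcp_pos: [0.5039, -0.0537, 0.2473]
tcp_rot: [0.639, -0.31, -0.395, -0.583]
contact_force: [0.3, -1.0, -0.7]
opening: 0.8
clock: 26.8
tcp_pos: [0.5042, -0.0538, 0.2455]
tcp_rot: [0.638, -0.31, -0.395, -0.584]
contact_force: [-0.0, -0.0, 0.7]
opening: 0.803
L wing top 0.044183635492086586 2060 ((-2.037374496459961, 0.3075294494628906), (42.885650634765625, 20.720922470092773), 0.4969581067562103)
R wing top 0.044305637788088235 1990 ((-1.0710887908935547, -0.06648921966552734), (43.225929260253906, 19.640901565551758), 0.9055840969085693)
top beaker_rim [([0.456, -0.262, 0.075], 0.41)]
top funnel_center [([0.457, -0.262, 0.068], 0.87), ([0.539, -0.043, 0.144], 0.69)]
top microrack [([0.568, -0.39, -0.0], 0.84), ([0.525, 0.07, 0.142], 0.63)]
top bottle [([0.724, 0.207, -0.004], 0.8), ([0.457, -0.264, 0.067], 0.57)]
top cap_blue_center [([0.524, 0.069, 0.142], 0.7)]
top cap_orange_center [([0.536, -0.045, 0.144], 0.72), ([0.654, 0.3, 0.019], 0.62)]
scene beaker_rim [([0.458, -0.259, 0.074], 0.7)]
scene funnel_center [([0.455, -0.264, 0.067], 0.74)]
scene microrack [([0.57, -0.393, 0.001], 0.68)]
scene bottle [([0.73, 0.21, 0.003], 0.69), ([0.55, -0.042, 0.134], 0.57)]
scene cap_blue_center [([0.522, 0.077, 0.143], 0.86)]
scene cap_orange_center [([0.542, -0.05, 0.15], 0.96), ([0.521, 0.456, 0.022], 0.73)]
wrist beaker_rim []
wrist funnel_center []
wrist microrack []
wrist bottle [([0.725, 0.213, 0.003], 0.93)]
wrist cap_blue_center []
wrist cap_orange_center [([0.654, 0.308, 0.025], 0.67)]
[ 0.13646993 -0.23954135 -0.56503458] 27.85
```

View pics/w9.png

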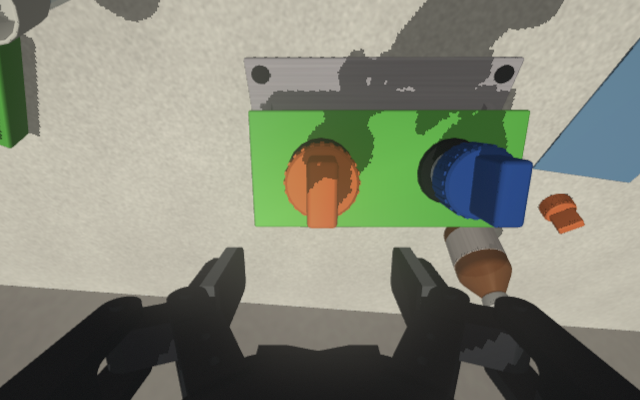

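Both caps are seated: orange at (322,185), blue at (475,180). The wing tops are 44 mm above the mouths, the funnel is in the beaker, and the gripper is clear. Handing in.

```bash
python3 -c "
from station import ticket
print(ticket.close_job())"
```

```text
the job is handed in; nothing more can be done
None
```

The job is handed in: the funnel stands in the beaker and each tube has its cap pushed fully home. It took about 28 s of the 67 s allowed, and the hand-in gives no verdict.

- **Tubes:** the camera fits put the left rim at about 39 mm and the right at about 43 mm, so blue went on the left tube and orange on the right. Both slid on without resistance and stopped firmly at about 62–63 N.
- **Caps:** in the last check both wing tops were 44 mm above the mouths, which puts the cap centres at the expected 10 mm, and both caps were within about 2 mm of the tube axes.
- **Funnel:** the networks placed it within about 1–6 mm of the beaker's axis and 7 mm below the rim, with the beaker where it started. I did not measure the lean of the funnel or beaker; both looked upright in the picture after release.
- **Bystanders:** the microtube rack and bottle positions agree with the start to within about 4 mm, which is the networks' own error.
- **Disagreements:** in the last wrist view the networks missed both seated caps and reported a small decoy as the orange cap. The top view also gave a few low-confidence mislabels. The depth fits and the other cameras did not bear these out.

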